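# Lay out two brackets and show a rivet to the inspection camera with the swing mirror

### The job

Lay the two steel brackets flat in the wooden inspection tray, each right down in the recess cut to its shape, and let go of them. Then take hold of the bar over the swing mirror and tilt the mirror until the camera below it sees the rivet on the long bracket's round eye, that is, until the camera's thin aiming beam, folded by the mirror, comes down on the rivet or right beside it. Finish while still holding the bar steadily at that angle (a spring swings the mirror back if it is let go), and leave the grease tin, the bearing cup and the screwdriver where they are.

Things in the scene. Friction and masses are not known exactly. Their poses are not given: they have to be found in the camera images.
- long_bracket: Long steel bracket, loose, flat on the bench, tab up; 75 to 210 g. A bar 26 mm wide, 6 mm thick, ending in a round eye of 40 mm diameter. Origin: underside, below the tab; x along the bar to the eye, z up. Bar starts at x = -65 mm, eye centre x = +45 mm. To grip: upright tab over the origin, 26 mm along x, 10 mm thick along y, from 6 to 36 mm above the underside.
- rivet (a point): The mark to be seen: top of the domed rivet head (14 mm diameter, 4 mm high) in the middle of the long bracket's eye, at x = +45 mm, y = 0, 10 mm above the bracket's underside.
- short_bracket: Short steel bracket, loose, flat on the bench, tab up; 65 to 182 g. A plate 60 mm (x) by 40 mm (y), 6 mm thick. Origin: centre of the underside. To grip: upright tab over the centre, 26 mm along x, 10 mm thick along y, from 6 to 36 mm above the underside. Either way round is the same.
- tray: Wooden inspection tray, fixed, 180 mm (x) by 170 mm (y), 9 mm high, with two open recesses 6 mm deep (floor 3 mm above the bench), with 5 mm of play all round for their brackets. Laid brackets are flush with the tray's top, tabs standing 30 mm above it. Origin: centre of the underside.
- long_recess (a point): Where the long bracket's origin belongs, on the floor of the long recess (x = 0, y = -35 mm in the tray; the tray's axes). It lies along the tray's x: a 36 mm wide channel that widens at its +x end to a 50 mm pocket for the eye, so the eye points to the tray's +x.
- short_recess (a point): Where the short bracket's origin belongs, on the floor of the short recess (x = 0, y = +45 mm in the tray; the tray's axes). The recess is 50 mm along the tray's x and 70 mm along its y, so the bracket's long side (its x) lies along the tray's y.
- stand: Inspection stand, fixed beside the tray, which lies to its +y. Foot 150 mm (x) by 90 mm (y), two posts at x = +58 and -58 mm, 163 mm high, the mirror's hinge between them 150 mm up, a black camera on the foot looking straight up at the mirror. Origin: centre of the underside.
- mirror: Swing mirror, 84 by 64 mm, facing down. Origin: on the hinge axis, middle of the reflecting face, 150 mm above the bench. Hinge axis: its x, level, the stand's x; its z points out of its back, vertical at rest. A positive turn about x (0 at rest, at most 1.0 rad) takes the bar to the stand's -y, away from the tray, and the face towards the tray. A spring (1 to 3 N at the bar) returns it.
- bar (a point): Middle of the mirror's grip bar: round steel bar, 10 mm diameter, 80 mm long between two 8 mm side arms, parallel to the hinge axis and 110 mm from it along the mirror's z (straight above it at rest, 260 mm above the bench). It can turn in a grip.
- view: The camera's line of sight after the mirror, seen as a thin reddish beam leaving the mirror's middle (the origin) along this frame's -z. It turns about the hinge axis (x) twice as far as the mirror: straight down at rest, then towards the tray. The rivet is in view when its y in this frame is within 15 mm of 0; its x (up to about 20 mm, along the hinge) does not matter.
- grease_tin: Bystander: plain round tin, 66 mm diameter, 60 mm high, loose. Leave alone.
- bearing_cup: Bystander: steel bearing cup, a ring of 44 mm diameter, 14 mm high, loose. Leave alone.
- screwdriver: Bystander: screwdriver lying on the bench, loose. Leave alone.

How it is judged (in metres and radians):
On the way:
1. both brackets lie flat in their recesses, let go (horizontal distance between long_bracket and long_recess below 0.009 m and z of each of long_bracket, short_bracket in the frame of tray below 0.005 m and angle between each of long_bracket, short_bracket's own z axis and vertical below 0.06 rad and x of rivet in the frame of tray above 0.03 m and horizontal distance between short_bracket and short_recess below 0.009 m and angle between the x axis of short_bracket and the y axis of tray, either way round below 0.3 rad and contact force between the fingers and long_bracket below 0.1 N and contact force between the fingers and short_bracket below 0.1 N), for 0.2 s.
At the end, for the whole second after the job is handed in: Both brackets lie flat at the bottom of their recesses (within 9 mm, seated to 2 mm, tilt under 0.06 rad, eye to the tray's +x); the folded line of sight passes within 15 mm of the rivet in the mirror's swing plane; the fingers still press the mirror (over 0.5 N), still to 0.1 rad/s (horizontal distance between long_bracket and long_recess below 0.009 m and z of each of long_bracket, short_bracket in the frame of tray below 0.005 m and angle between each of long_bracket, short_bracket's own z axis and vertical below 0.06 rad and x of rivet in the frame of tray above 0.03 m and horizontal distance between short_bracket and short_recess below 0.009 m and angle between the x axis of short_bracket and the y axis of tray, either way round below 0.3 rad and y of rivet in the frame of view between -0.015 and 0.015 m and contact force between the fingers and mirror above 0.5 N and angular speed of mirror below 0.1 rad/s); the arm keeps its last pose, push and grip.
It fails at once if a bystander is moved by more than 20 mm (distance of any of grease_tin, bearing_cup, screwdriver from where it was at the start of the episode above 0.02 m).
It also fails if it takes over 72 s, if anything falls off the work surface, if the arm or the gripper's body presses on something with over 40 N, if the wrist force passes 120 N, or if a joint passes its speed limit or range.

### The arm

A 6-joint arm with a two-finger parallel gripper is mounted at the origin on the work surface. World frame = base frame: x ahead of the robot, y to its left, z up, the work surface at z = 0. Lengths are in mm, angles in rad, forces in N, time in s.
With the tool pointing down it reaches from about 250 to 850 mm from the base axis. Payload 12.5 kg.
Tool frame: the origin (TCP) lies on the centre line of the jaws, within the pads' length; the fingertips stand 14 mm ahead of it and the grasp point (between the pads) lies 5 mm behind it (env.tcp_to_tips is the z of the fingertips in the tool frame, in mm); z points along the fingers, y is the direction in which the jaws open and shut (so a half turn about z gives the same grasp; the last joint's range is limited). The gripper opens to 93 mm and grips with 3 to 60 N. Pads are 15 mm wide; open, the fingers measure 128 mm over their backs; the gripper's body (75 mm by 188 mm) begins 65 mm behind the grasp point.
Start: joints at [-0.085, 0.351, 1.652, -0, 1.139, -0.085], TCP at [549.986, 0.027, 232.633] pointing down, gripper open.
Joint ranges: [-2.75, 2.75], [-0.79, 2.1], [0.01, 2.65], [-1.57, 4.71], [0.07, 3.14], [-2.87, 2.87]. Speed limits (rad/s): [2.22, 2.22, 2.79, 3.14, 3.14, 3.14].

### API

Orientations are given as [roll, pitch, yaw] about the fixed x, y, z axes, in that order (R = Rz(yaw) Ry(pitch) Rx(roll)).
In Python, from workcell import read_state, viewer, env gives the robot as it stands.
- The arm moves only by the shell command python3 -m inch 'ROWS' [FORCE]. ROWS is JSON, a list of rows, each a list of 7 numbers: the shift along the tool's x, y, z in m, then the turn, a rotation vector about the tool's x, y, z in degrees, then the opening, from 0 (shut) to 1 (fully open). In form: [[tx, ty, tz, ax, ay, az, jaw], ...]. A call has 1 to 20 rows; each row is the pose to reach, as a shift and turn from the pose commanded when the call began, along the tool's axes at that moment; what a row does not reach only later rows make up. A row lasts 1/10 s, in which the tool goes at most 50 mm and 8.59 degrees, less where a joint would pass 70% of its speed; a pose out of reach is approached as far as the arm can. A call with a gripper value outside its range is refused whole. The fingers move at their own pace and stop on an object; FORCE is the grip in N (left out, the last holds). Time passes only in rows, so rows that repeat a pose let the fingers close. It gives the time, the measured TCP pose, the force and the opening at its end, in the units of the state.
- read_state(): the state, without advancing time (a new reading comes with each control period).
- viewer.camera(name): name is "scene" or "side" or "wrist"; returns a dict with "img" (400x640x3 uint8, red, green, blue), "intrinsics" (3x3 intrinsics, pixels), "rvec" (rotation vector, rad) and "tvec" (3), from world to camera coordinates, as OpenCV has them. Camera axes: x right, y down, z forward; pixel columns grow to the right and rows downward; lengths in mm; the calibration is good to about 2 mm. A picture is of the moment at which its call begins. There is no depth.
- env.finish_job(): hands the job in, once; it reports no verdict.
The state is a dict: "t": time; "joint_positions": joint angles; "joint_velocities": joint speeds; "joint_efforts": joint torques, N m; "tcp_pos": TCP position; "tcp_rot": TCP orientation; "contact_force": force on the tool from outside, world axes, zero at the start; "ft_torque": the same for the moment, N m; "opening": opening from 0.0 (shut) to 1.0 (fully open).
Only numpy, scipy, OpenCV 4.12 (cv2) and the standard library are available. Lean on these libraries where they do the work, as an engineer would, in place of code of your own. Each camera call takes 0.05 s, during which the arm holds its last target.

## Working session

There is one attempt and no reset: what is moved stays moved. The work goes in short steps, Python scripts to look and compute and a shell command to move; the robot and the scene stay as the last step left them, time stands still between calls to the robot, and variables do not carry over. Pictures are saved under pics/ and viewed, and the job is handed in when it is done.

```bash
mkdir -p pics
cat > h.py <<'E'
import numpy as np, cv2
from workcell import read_state, viewer, env
from scipy.spatial.transform import Rotation as R
def snap(n,f):
    c=viewer.camera(n); cv2.imwrite('pics/'+f,c['img'][:,:,::-1]); np.savez('pics/'+f+'.npz',**c); return c
def ray(c,uv):
    K=np.array(c['intrinsics']);Rm=cv2.Rodrigues(np.array(c['rvec'],float))[0];t=np.array(c['tvec'],float).ravel()
    d=Rm.T@np.linalg.solve(K,[uv[0],uv[1],1.]);o=-Rm.T@t
    return o,d/np.linalg.norm(d)
def pl(c,uv,z):
    o,d=ray(c,uv); return (o+d*(z-o[2])/d[2]).round(1)
def proj(c,P):
    return cv2.projectPoints(np.array(P,float).reshape(-1,3),np.array(c['rvec'],float),np.array(c['tvec'],float),np.array(c['intrinsics'],float),None)[0].reshape(-1,2).round(1)
def load(f): return dict(np.load('pics/'+f+'.npz'))
E
ls
python3 - <<'E'
from h import *
for n in ['scene','side','wrist']:
    c=snap(n,n+'1.png'); print(n,(ray(c,(320,200))),c['intrinsics'][0][0])
print(read_state())
E
```

```text
h.py
pics
scene (array([1166.53917546,  -81.26630926, 1070.03674377]), array([-0.52843982,  0.08205459, -0.84499609])) 373.2358523665321
side (array([  486.49644187, -1087.87991181,  1253.80135651]), array([ 0.06401627,  0.69348459, -0.71762179])) 477.84001422065376
wrist (array([549.48235138,  70.64587819, 384.67756275]), array([-0.01086368, -0.26195849, -0.96501799])) 337.66855513614416
{'t': 0.15, 'joint_positions': array([-8.45724298e-02,  3.51091058e-01,  1.65223280e+00, -2.26968348e-06,
        1.13908591e+00, -8.45741617e-02]), 'joint_velocities': array([-0.00232978, -0.00143461, -0.00034983, -0.00195016, -0.0006537 ,
        0.00031868]), 'joint_efforts': array([ 9.91285888e-04, -4.97462654e+01, -2.85344088e+01,  6.99646957e-02,
        2.45898723e-02, -7.18797719e-05]), 'tcp_pos': array([5.49770617e+02, 5.96395237e-02, 2.32253652e+02]), 'tcp_rot': array([-3.14077828e+00, -6.69713080e-05,  1.57079898e+00]), 'contact_force': array([-0.39559448, -0.27588705,  0.00939248]), 'ft_torque': array([-0.03228482, -0.02198945,  0.00608412]), 'opening': 0.9998561342145624}
```

View pics/scene1.png

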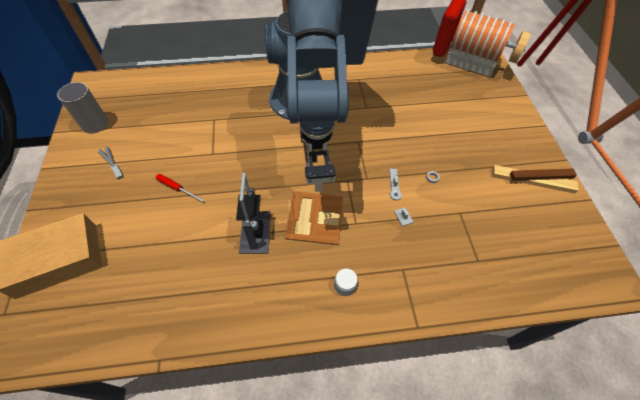

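View pics/side1.png

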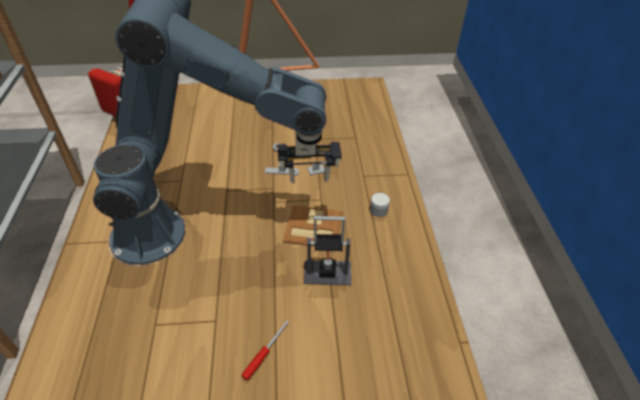

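View pics/wrist1.png

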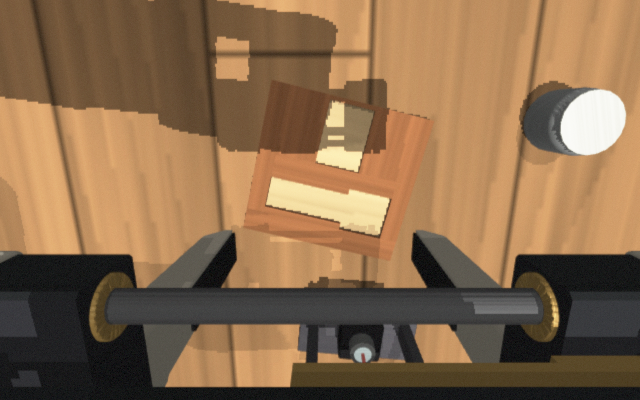

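Run:
```python
from h import *
c=load('scene1.png'); 
for n,uv,z in [('longeye',(396,196),8),('longtab',(395,181),20),('short',(404,216),10),('cup',(433,176),7),('tin',(346,275),60),('sd tip',(203,201),5)]: print(n,pl(c,uv,z))
w=load('wrist1.png')
# tray corners in wrist
for uv in [(273,80),(432,119),(391,259),(245,228)]: print(pl(w,uv,9))
for n,uvs in [('short',[(331,100),(374,109),(357,172),(315,162)]),('long',[(271,177),(347,190),(390,197),(382,236),(341,228),(266,207)])]:
    print(n,[pl(w,u,9).tolist() for u in uvs])
print('stand foot',pl(w,(298,323),10),pl(w,(300,350),10),'mirror/cam lens',pl(w,(362,354),40))
i=cv2.imread('pics/scene1.png')[150:310,220:460]; cv2.imwrite('pics/s1z.png',cv2.resize(i,None,fx=3.3,fy=3.3,interpolation=2))
```

```text
longeye [516.  280.6   8. ]
longtab [462.5 287.6  20. ]
short [596.8 287.8  10. ]
cup [447.9 430.9   7. ]
tin [793.5  58.6  60. ]
sd tip [ 459.5 -368.6    5. ]
[496.   99.7   9. ]
[666.9  59.7   9. ]
[ 630.9 -105.2    9. ]
[456.8 -65.5   9. ]
short [[557.3, 79.5, 9.0], [603.6, 70.2, 9.0], [587.1, 1.4, 9.0], [539.8, 12.7, 9.0]]
long [[489.8, -4.4, 9.0], [576.2, -19.5, 9.0], [625.8, -27.7, 9.0], [618.7, -75.6, 9.0], [569.9, -65.5, 9.0], [482.6, -39.8, 9.0]]
stand foot [ 516.9 -193.1   10. ] [ 518.7 -233.4   10. ] mirror/cam lens [ 595.6 -214.7   40. ]
```

View pics/s1z.png

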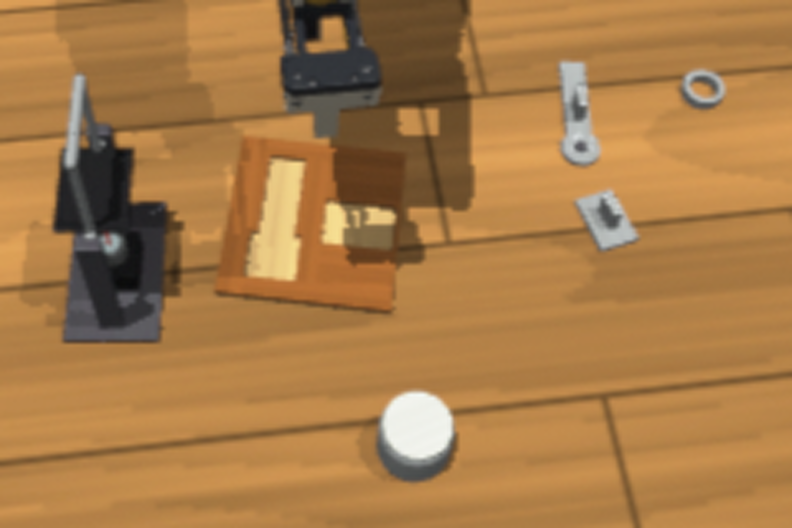

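```bash
python3 -m inch '[[0.05,0,0,0,0,0,1],[0.1,0,0,0,0,0,1],[0.15,0,0,0,0,0,1],[0.2,0,0,0,0,0,1],[0.25,0,0,0,0,0,1],[0.30,-0.01,0,0,0,0,1],[0.32,-0.02,0,0,0,0,1],[0.32,-0.02,0,0,0,0,1],[0.32,-0.02,0,0,0,0,1]]' 30
python3 - <<'E'
from h import *
snap('wrist','w2.png')
E
```

```text
t: 1.05
tcp_pos: [529.9, 319.8, 232.4]
tcp_rot: [-3.141, 0.001, 1.572]
contact_force: [-0.9, -0.5, 0.2]
opening: 0.997
```

View pics/w2.png

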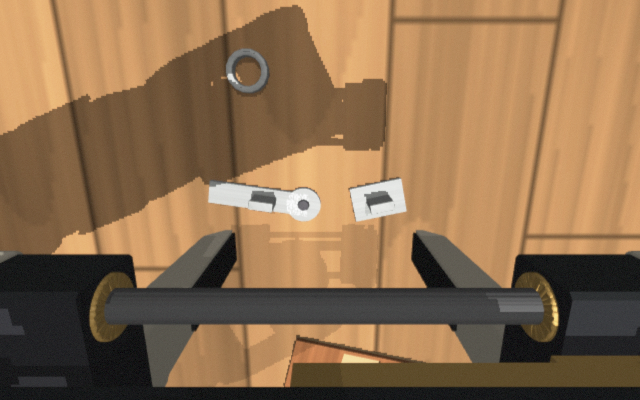

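Run:
```python
from h import *
w=load('w2.png'); im=w['img']; i=im[160:240,190:430]; cv2.imwrite('pics/w2z.png',cv2.resize(i[:,:,::-1],None,fx=3.3,fy=3.3,interpolation=2))
hsv=cv2.cvtColor(im,cv2.COLOR_RGB2HSV); m=((hsv[:,:,1]<40)&(hsv[:,:,2]>60)).astype(np.uint8); m[:160]=0;m[230:]=0;m[:,:195]=0;m[:,420:]=0
m=cv2.morphologyEx(m,cv2.MORPH_CLOSE,np.ones((9,9)))
n,l,st,ce=cv2.connectedComponentsWithStats(m)
for k in range(1,n):
    if st[k][4]<100: continue
    cs,_=cv2.findContours((l==k).astype(np.uint8),0,1); r=cv2.minAreaRect(cs[0]); b=cv2.boxPoints(r)
    print(st[k],r); P=np.array([pl(w,p,6) for p in b]); print(P, P.mean(0)); 
    for a in range(4):
        d=P[(a+1)%4]-P[a]; print(np.linalg.norm(d).round(1),np.degrees(np.arctan2(d[1],d[0])).round(1))
print('rivet',pl(w,(303.5,204.5),10))
```

```text
[ 350  178   56   43 1751] ((377.8077087402344, 199.0384521484375), (34.12420654296875, 52.16688919067383), 78.69007110595703)
[[558.8 302.4   6. ]
 [617.  314.5   6. ]
 [627.2 274.6   6. ]
 [567.6 261.9   6. ]] [592.65 288.35   6.  ]
59.4 11.7
41.2 -75.7
60.9 -168.0
41.4 102.3
[ 208  180  112   41 2704] ((263.7770690917969, 200.6193084716797), (111.46937561035156, 32.6479377746582), 4.864514350891113)
[[392.7 272.5   6. ]
 [399.3 311.5   6. ]
 [526.4 300.5   6. ]
 [523.1 260.9   6. ]] [460.375 286.35    6.   ]
39.6 80.4
127.6 -4.9
39.7 -94.8
130.9 174.9
rivet [506.5 283.1  10. ]
```

View pics/w2z.png

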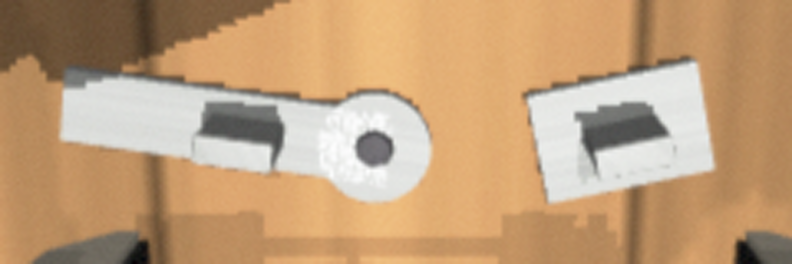

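Run:
```python
from h import *
w=load('w2.png')
a=pl(w,(210,180),6);b=pl(w,(208.2,201.8),6);e=(a+b)/2;r=pl(w,(303.5,204.9),10)
print(a,b,e,r); d=(r-e)[:2]; print(np.linalg.norm(d),np.degrees(np.arctan2(d[1],d[0]))); u=d/np.linalg.norm(d); print('org',r[:2]-45*u)
z=lambda x,y:(190+x/3.3,160+y/3.3)
print('ltab',pl(w,z(233,153),36),'stab',pl(w,z(636,157),36))
for L in ([(207,133),(280,143),(272,172),(193,161)],[(592,152),(662,138),(676,166),(604,181)]):
    P=np.array([pl(w,z(*q),36) for q in L]);print(P,P.mean(0))
```

```text
[399.7 311.    6. ] [395.4 285.1   6. ] [397.55 298.05   6.  ] [506.5 282.6  10. ]
110.04001544892662 -8.071193978035375
org [461.94575326 288.91815615]
ltab [462.  288.4  36. ] stab [593.4 287.2  36. ]
[[453.8 295.2  36. ]
 [477.4 291.8  36. ]
 [474.4 282.   36. ]
 [448.8 285.7  36. ]] [463.6   288.675  36.   ]
[[579.  288.9  36. ]
 [601.6 293.6  36. ]
 [606.6 284.1  36. ]
 [583.3 279.   36. ]] [592.625 286.4    36.   ]
```

```bash
python3 -m inch '[[-0.005,-0.01,0.01,0,0,8.2,0.6],[-0.01,-0.02,0.02,0,0,16.4,0.6],[-0.015,-0.03,0.03,0,0,24.6,0.6],[-0.02,-0.04,0.04,0,0,32.8,0.6],[-0.025,-0.05,0.05,0,0,41,0.6],[-0.031,-0.06,0.06,0,0,49.2,0.6],[-0.031,-0.068,0.07,0,0,57.4,0.6],[-0.031,-0.068,0.08,0,0,65.6,0.6],[-0.031,-0.068,0.09,0,0,73.8,0.6],[-0.031,-0.068,0.1,0,0,82,0.6],[-0.031,-0.068,0.1,0,0,90.2,0.6],[-0.031,-0.068,0.1,0,0,98.2,0.6],[-0.031,-0.068,0.1,0,0,98.2,0.6]]' 40
python3 - <<'E'
from h import *
snap('wrist','w3.png')
E
```

```text
t: 2.4
tcp_pos: [462.6, 287.8, 132.7]
tcp_rot: [3.142, -0.0, -0.147]
contact_force: [-0.5, 0.4, 0.4]
opening: 0.597
```

View pics/w3.png

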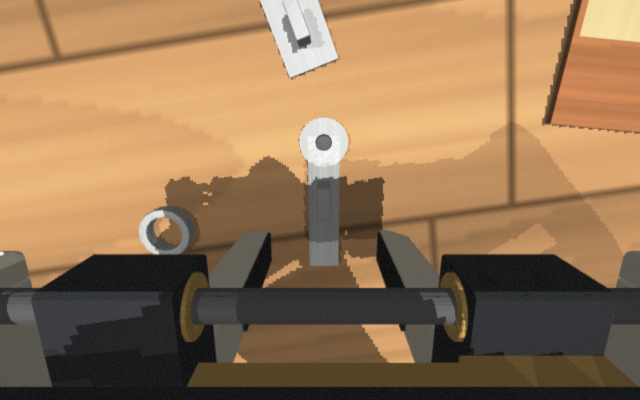

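Run:
```python
from h import *
w=load('w3.png')
print('riv',pl(w,(323.5,142.5),10),'end',pl(w,(309,265),6),pl(w,(339,265),6),'cup',pl(w,(168,232),7))
print(proj(w,[[462.6,287.8,36],[462.6,287.8,6]]))
```

```text
riv [505.6 281.8  10. ] end [398.7 310.8   6. ] [394.7 284.1   6. ] cup [448.4 427.9   7. ]
[[324.  202.9]
 [323.9 193.4]]
```

```bash
python3 -m inch '[[0,0,0.05,0,0,0,0.6],[0,0,0.09,0,0,0,0.6],[0,0,0.108,0,0,0,0.6],[0,0,0.108,0,0,0,0.6],[0,0,0.108,0,0,0,0],[0,0,0.108,0,0,0,0],[0,0,0.108,0,0,0,0],[0,0,0.108,0,0,0,0],[0,0,0.108,0,0,0,0],[0,0,0.108,0,0,0,0],[0,0,0.108,0,0,0,0]]' 40
```

```text
t: 3.55
tcp_pos: [462.0, 289.0, 24.8]
tcp_rot: [3.142, -0.0, -0.143]
contact_force: [-1.4, -1.6, 3.3]
opening: 0.103
```

```bash
python3 -m inch '[[0,0,-0.04,0,0,0,0],[0,0,-0.08,0,0,0,0],[0.02,0.045,-0.1,0,0,1,0],[0.04,0.09,-0.1,0,0,2,0],[0.06,0.135,-0.1,0,0,3,0],[0.08,0.18,-0.1,0,0,4,0],[0.1,0.225,-0.1,0,0,5,0],[0.12,0.27,-0.1,0,0,5,0],[0.138,0.309,-0.1,0,0,5,0],[0.138,0.309,-0.1,0,0,5,0],[0.138,0.309,-0.1,0,0,5,0],[0.138,0.309,-0.1,0,0,5,0]]'
python3 - <<'E'
from h import *
snap('wrist','w4.png')
E
```

```text
t: 4.75
tcp_pos: [554.1, -35.6, 124.4]
tcp_rot: [-3.141, 0.001, -0.23]
contact_force: [0.3, 0.1, -1.8]
opening: 0.103
```

View pics/w4.png

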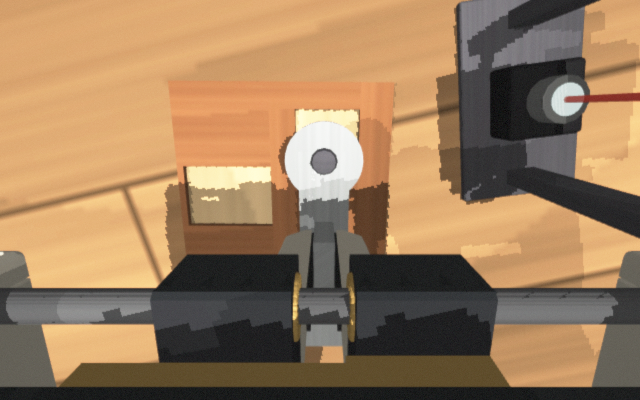

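Run:
```python
from h import *
w=load('w4.png')
for z in [(168,82),(396,83),(295,110),(359,109),(185,167),(272,166),(189,223),(272,224)]: print(z,pl(w,z,9))
print('riv',pl(w,(323.5,161),110),'lens',pl(w,(568,99),40))
# local bright recess edge view
i=w['img'][70:250,150:420][:,:,::-1]; cv2.imwrite('pics/w4z.png',cv2.resize(i,None,fx=2.9,fy=2.9,interpolation=2))
c=np.array([562.7,-2.8]);a=np.radians(-13.2);Rm=np.array([[np.cos(a),-np.sin(a)],[np.sin(a),np.cos(a)]])
for p in [(90,85),(90,-85),(70,-10),(70,-60),(25,80),(25,10),(-25,80),(-25,10)]:
    q=c+Rm@p; print(p,q.round(1),proj(w,[q[0],q[1],9]))
```

```text
(168, 82) [667.6  58.4   9. ]
(396, 83) [ 627.8 -108.6    9. ]
(295, 110) [626.1 -29.6   9. ]
(359, 109) [615.6 -77.6   9. ]
(185, 167) [603.3  67.2   9. ]
(272, 166) [588.2  -0.9   9. ]
(189, 223) [557.5  79.6   9. ]
(272, 224) [540.9  12.1   9. ]
riv [597.6 -45.5 110. ] lens [ 590.7 -212.9   40. ]
(90, 85) [669.7  59.4] [[165.8  79.4]]
(90, -85) [ 630.9 -106.1] [[392.1  79.6]]
(70, -10) [628.6 -28.5] [[292.8 107. ]]
(70, -60) [617.1 -77.2] [[358.1 107.1]]
(25, 80) [605.3  69.4] [[181.6 165.1]]
(25, 10) [589.3   1.2] [[269.1 165.2]]
(-25, 80) [556.6  80.8] [[188.  224.3]]
(-25, 10) [540.6  12.6] [[271.5 224.4]]
```

View pics/w4z.png

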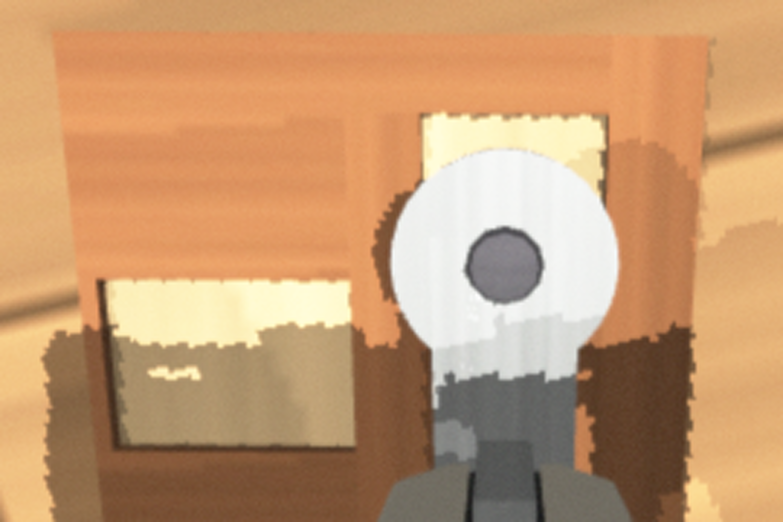

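```bash
python3 -m inch '[[0,0.003,0.03,0,0,0,0],[0,0.003,0.06,0,0,0,0],[0,0.003,0.08,0,0,0,0],[0,0.003,0.087,0,0,0,0],[0,0.003,0.091,0,0,0,0],[0,0.003,0.095,0,0,0,0],[0,0.003,0.096,0,0,0,0],[0,0.003,0.096,0,0,0,0],[0,0.003,0.096,0,0,0,0]]'
```

```text
t: 5.7
tcp_pos: [554.1, -39.4, 29.2]
tcp_rot: [-3.142, -0.001, -0.23]
contact_force: [0.3, -0.9, -1.8]
opening: 0.103
```

```bash
python3 -m inch '[[0,0,0.002,0,0,0,0],[0,0,0.002,0,0,0,0],[0,0,0.002,0,0,0,0]]'
```

```text
t: 6.0
tcp_pos: [554.3, -39.5, 27.8]
tcp_rot: [-3.142, -0.001, -0.23]
contact_force: [-3.8, 1.1, 11.5]
opening: 0.105
```

```bash
python3 -m inch '[[0,0,-0.001,0,0,0,0.4],[0,0,-0.001,0,0,0,0.4],[0,0,-0.001,0,0,0,0.4],[0,0,-0.001,0,0,0,0.4],[0,0,-0.03,0,0,0,0.4],[0,0,-0.07,0,0,0,0.4],[0,0,-0.11,0,0,0,0.4],[-0.02,0,-0.14,0,0,0,0.4],[-0.04,0,-0.14,0,0,0,0.4],[-0.04,0,-0.14,0,0,0,0.4]]'
python3 - <<'E'
from h import *
snap('wrist','w5.png')
E
```

```text
t: 7.0
tcp_pos: [513.6, -29.9, 167.3]
tcp_rot: [-3.142, -0.0, -0.23]
contact_force: [0.4, -0.1, 0.6]
opening: 0.402
```

View pics/w5.png

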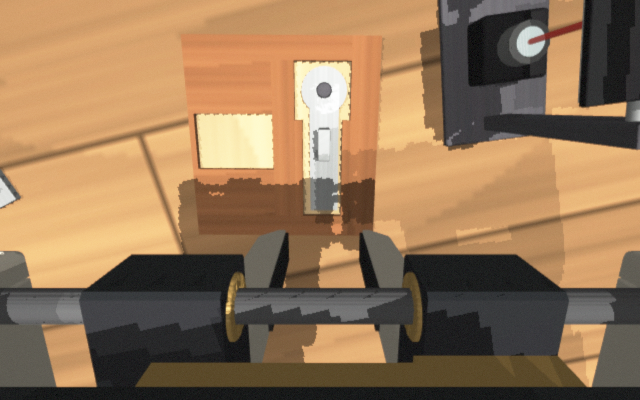

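```bash
python3 -m inch '[[0,-0.045,0,0,0,-3,0.5],[0,-0.09,0,0,0,-6,0.5],[0,-0.135,0,0,0,-9,0.5],[0,-0.18,0,0,0,-14,0.5],[0,-0.225,0,0,0,-19,0.5],[0.005,-0.27,0.02,0,0,-25.2,0.5],[0.005,-0.31,0.04,0,0,-25.2,0.5],[0.005,-0.327,0.047,0,0,-25.2,0.5],[0.005,-0.327,0.047,0,0,-25.2,0.5],[0.005,-0.327,0.047,0,0,-25.2,0.5]]'
python3 - <<'E'
from h import *
snap('wrist','w6.png')
E
```

```text
t: 8.05
tcp_pos: [594.6, 286.1, 119.4]
tcp_rot: [3.141, 0.001, 0.209]
contact_force: [-0.3, -0.6, 0.1]
opening: 0.501
```

View pics/w6.png

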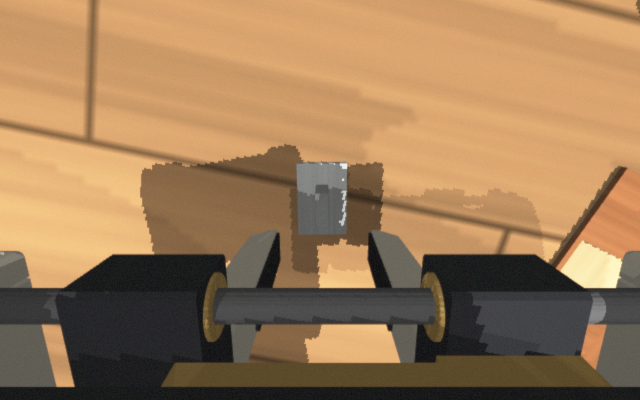

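```bash
python3 - <<'E'
from h import *
w=load('w6.png')
P=np.array([pl(w,q,6) for q in [(296.5,163.5),(347.5,162.5),(347.5,235),(296,235)]]);print(P,P.mean(0))
E
python3 -m inch '[[-0.001,0,0.05,0,0,0,0.5],[-0.002,0,0.08,0,0,0,0.5],[-0.002,0,0.095,0,0,0,0.5],[-0.002,0,0.095,0,0,0,0.5],[-0.002,0,0.095,0,0,0,0],[-0.002,0,0.095,0,0,0,0],[-0.002,0,0.095,0,0,0,0],[-0.002,0,0.095,0,0,0,0],[-0.002,0,0.095,0,0,0,0],[-0.002,0,0.095,0,0,0,0]]'
```

```text
[[617.3 313.2   6. ]
 [626.5 273.8   6. ]
 [566.8 260.    6. ]
 [557.9 302.3   6. ]] [592.125 287.325   6.   ]
t: 9.1
tcp_pos: [592.6, 286.6, 25.1]
tcp_rot: [-3.142, -0.0, 0.21]
contact_force: [-1.4, -0.2, 4.1]
opening: 0.104
```

```bash
python3 -m inch '[[0,0,-0.04,0,0,0,0],[0,0,-0.08,0,0,0,0],[-0.01,0.04,-0.1,0,0,-8,0],[-0.02,0.08,-0.1,0,0,-16,0],[-0.03,0.12,-0.1,0,0,-24,0],[-0.045,0.16,-0.1,0,0,-32,0],[-0.06,0.2,-0.1,0,0,-40,0],[-0.0716,0.237,-0.1,0,0,-48,0],[-0.0716,0.237,-0.1,0,0,-56,0],[-0.0716,0.237,-0.1,0,0,-64.8,0],[-0.0716,0.237,-0.1,0,0,-64.8,0],[-0.0716,0.237,-0.1,0,0,-64.8,0]]'
python3 - <<'E'
from h import *
snap('wrist','w7.png')
E
```

```text
t: 10.3
tcp_pos: [571.6, 40.0, 124.6]
tcp_rot: [-3.141, 0.0, 1.336]
contact_force: [0.5, -0.0, -0.9]
opening: 0.107
```

View pics/w7.png

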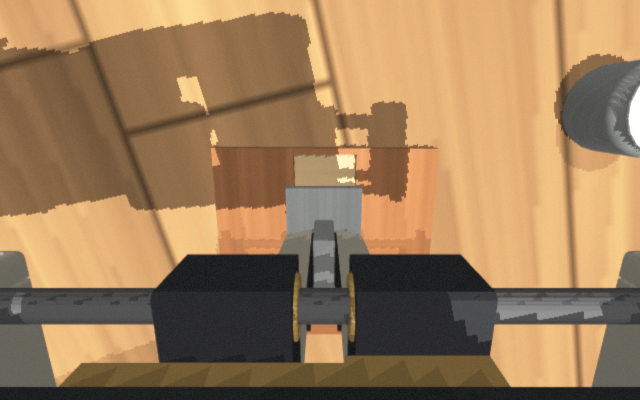

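Run:
```python
from h import *
w=load('w7.png')
for q,z in [((294,155.5),9),((356,155),9),((287,187),106),((362,186),106),((212,148),9),((438,148),9)]:print(q,pl(w,q,z))
```

```text
(294, 155.5) [556.5  78.9   9. ]
(356, 155) [604.5  67.9   9. ]
(287, 187) [560.1  74.7 106. ]
(362, 186) [598.1  66.1 106. ]
(212, 148) [495.   99.7   9. ]
(438, 148) [668.7  58.3   9. ]
```

```bash
python3 -m inch '[[-0.001,0.0005,0.03,0,0,0,0],[-0.001,0.0005,0.06,0,0,0,0],[-0.001,0.0005,0.08,0,0,0,0],[-0.001,0.0005,0.087,0,0,0,0],[-0.001,0.0005,0.091,0,0,0,0],[-0.001,0.0005,0.095,0,0,0,0],[-0.001,0.0005,0.097,0,0,0,0],[-0.001,0.0005,0.097,0,0,0,0],[-0.001,0.0005,0.097,0,0,0,0]]'
```

```text
t: 11.25
tcp_pos: [572.2, 38.7, 28.1]
tcp_rot: [3.141, -0.0, 1.34]
contact_force: [-0.3, -0.1, 0.3]
opening: 0.101
```

```bash
python3 -m inch '[[0,0,0,0,0,0,0.4],[0,0,0,0,0,0,0.4],[0,0,0,0,0,0,0.4],[0,0,0,0,0,0,0.4],[0,0,-0.03,0,0,0,0.4],[0,0,-0.07,0,0,0,0.4],[0,0,-0.11,0,0,0,0.4],[-0.02,0,-0.15,0,0,0,0.4],[-0.05,0,-0.19,0,0,0,0.4],[-0.08,0,-0.2,0,0,0,0.4],[-0.08,0,-0.2,0,0,0,0.4]]'
python3 - <<'E'
from h import *
snap('wrist','w8.png');snap('scene','s8.png');snap('side','d8.png')
for n,(a,b,c,d) in {'s8':(150,280,210,370),'d8':(180,300,260,420)}.items():
    i=cv2.imread(f'pics/{n}.png')[a:b,c:d]; cv2.imwrite(f'pics/{n}z.png',cv2.resize(i,None,fx=4.5,fy=4.5,interpolation=2))
E
```

```text
t: 12.35
tcp_pos: [553.9, -41.7, 229.9]
tcp_rot: [3.138, 0.0, 1.338]
contact_force: [0.0, 0.1, -0.1]
opening: 0.399
```

View pics/w8.png

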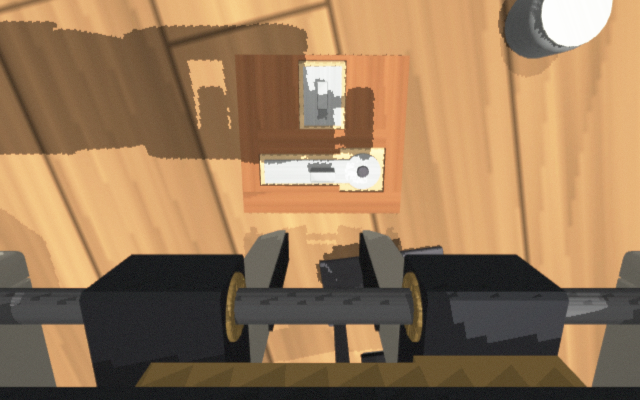

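View pics/s8z.png

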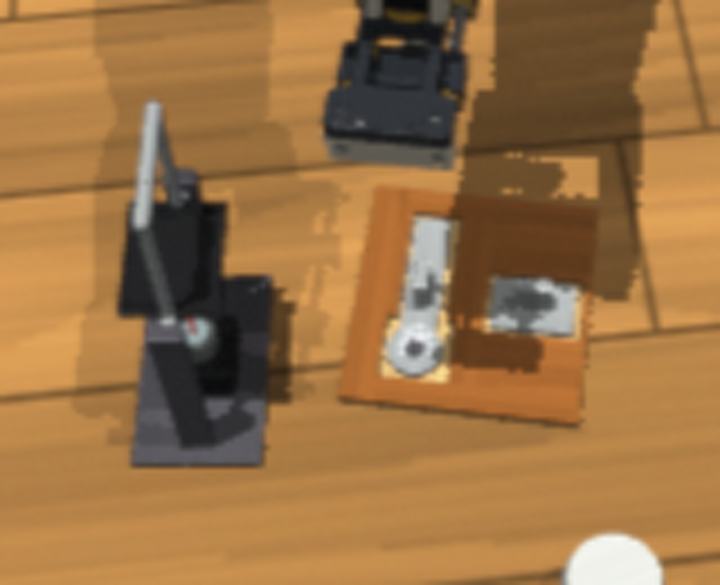

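View pics/d8z.png

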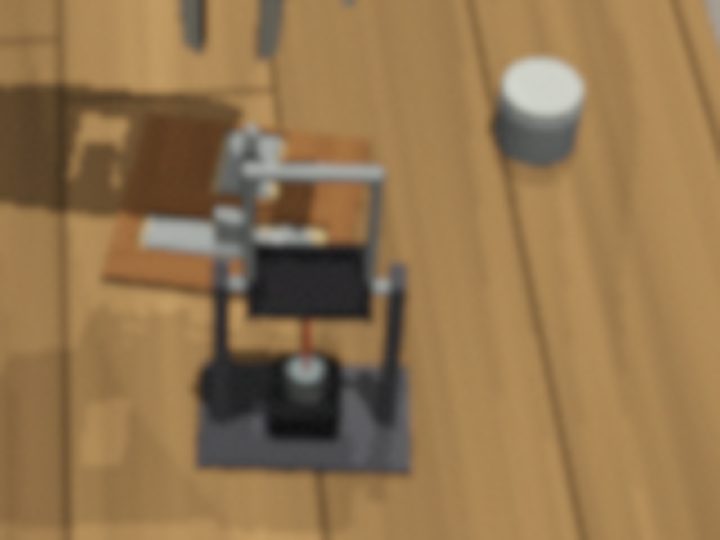

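Run:
```python
from h import *
s=load('s8.png');d=load('d8.png');w=load('w8.png')
S=lambda x,y:(210+x/4.5,150+y/4.5);D=lambda x,y:(260+x/4.5,180+y/4.5)
def tri(p,q):
    o1,d1=ray(s,p);o2,d2=ray(d,q);t=np.linalg.lstsq(np.c_[d1,-d2],o2-o1,rcond=None)[0];a=o1+t[0]*d1;b=o2+t[1]*d2
    return ((a+b)/2).round(1),np.linalg.norm(a-b).round(1)
print('bar -x',tri(S(152,105),D(247,173)));print('bar +x',tri(S(141,222),D(379,173)))
print('scene at 260',pl(s,S(152,105),260),pl(s,S(141,222),260),'side',pl(d,D(247,173),260),pl(d,D(379,173),260))
print('foot side',pl(d,D(200,465),0),pl(d,D(409,468),0),'scene foot',pl(s,S(132,465),0),pl(s,S(262,465),0), pl(s,S(272,278),8))
print('riv',pl(w,(362.5,171.5),13))
# short/long geometry
print('tabs',pl(w,(322,95),39))
print('lens',pl(s,S(200,330),45),pl(d,D(306,370),45))
```

```text
bar -x (array([ 554.1, -196.1,  259.6]), np.float64(3.5))
bar +x (array([ 636.3, -203.2,  260.6]), np.float64(2.0))
scene at 260 [ 552.6 -195.2  260. ] [ 634.9 -202.8  260. ] side [ 555.3 -198.1  260. ] [ 637.  -203.6  260. ]
foot side [ 521.3 -234.     0. ] [ 665.7 -246.6    0. ] scene foot [ 662.9 -250.5    0. ] [ 673.3 -161.7    0. ] [ 529.2 -146.2    8. ]
riv [597.2 -48.9  13. ]
tabs [572.1  39.5  39. ]
lens [ 587.5 -195.7   45. ] [ 597.9 -191.5   45. ]
```

```bash
python3 -m inch '[[0,0,-0.04,0,0,8.2,0.5],[0,0,-0.08,0,0,16.4,0.5],[0,0.01,-0.1,0,0,24.6,0.5],[-0.02,0.02,-0.1,0,0,32.8,0.5],[-0.04,0.03,-0.1,0,0,41,0.5],[-0.06,0.04,-0.1,0,0,49.2,0.5],[-0.08,0.05,-0.1,0,0,57.4,0.5],[-0.1,0.06,-0.1,0,0,65.6,0.5],[-0.12,0.07,-0.1,0,0,73.8,0.5],[-0.1445,0.0766,-0.1,0,0,81.7,0.5],[-0.1445,0.0766,-0.1,0,0,81.7,0.5],[-0.1445,0.0766,-0.1,0,0,81.7,0.5]]' 30
python3 - <<'E'
from h import *
snap('wrist','w9.png');snap('side','d9.png')
i=cv2.imread('pics/d9.png')[120:300,230:450]; cv2.imwrite('pics/d9z.png',cv2.resize(i,None,fx=3.3,fy=3.3,interpolation=2))
E
```

```text
t: 13.7
tcp_pos: [595.4, -196.5, 326.5]
tcp_rot: [-3.141, 0.002, -0.083]
contact_force: [0.8, 0.4, -0.1]
opening: 0.497
```

View pics/w9.png

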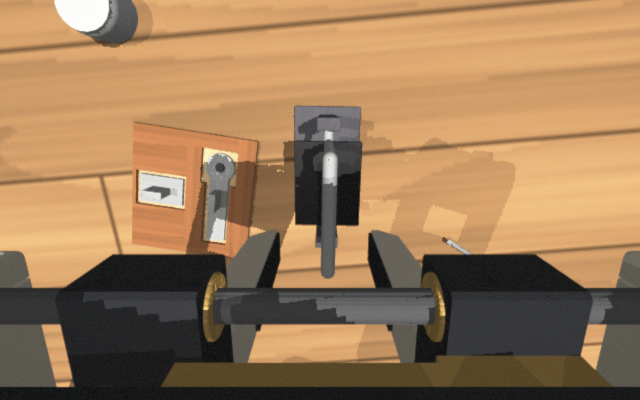

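View pics/d9z.png

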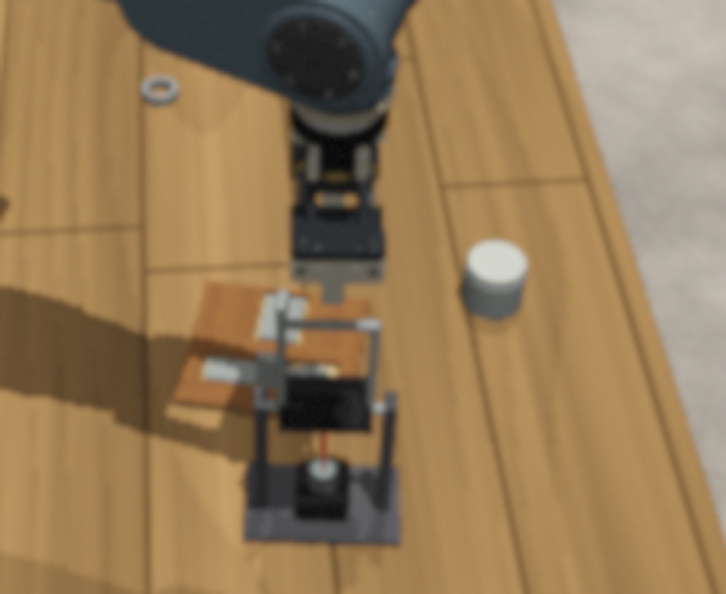

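Run:
```python
from h import *
w=load('w9.png'); print(read_state()['tcp_pos'])
a=pl(w,(330,157),260);b=pl(w,(327.5,274),260);print(a,b,(a+b)/2,np.degrees(np.arctan2(*(a-b)[1::-1])))
c=read_state()['tcp_pos'];print(proj(w,[c[0],c[1],260]))
F=[pl(w,q,8) for q in [(294,106),(361,106)]];print(F,np.mean(F,0))
print('riv',pl(w,(220.5,168.5),13))
```

```text
[ 595.43239437 -196.00525027  327.14248735]
[ 634.4 -203.5  260. ] [ 551.1 -195.2  260. ] [ 592.75 -199.35  260.  ] -5.690161979618555
[[323.5 214.8]]
[array([ 671.3, -162.1,    8. ]), array([ 663.9, -252. ,    8. ])] [ 667.6  -207.05    8.  ]
riv [596.  -51.4  13. ]
```

```bash
python3 -m inch '[[-0.002,0.0035,0.02,0,0,0.5,0.5],[-0.002,0.0035,0.045,0,0,0.5,0.5],[-0.002,0.0035,0.065,0,0,0.5,0.5],[-0.002,0.0035,0.071,0,0,0.5,0.5],[-0.002,0.0035,0.071,0,0,0.5,0.5],[-0.002,0.0035,0.071,0,0,0.5,0],[-0.002,0.0035,0.071,0,0,0.5,0],[-0.002,0.0035,0.071,0,0,0.5,0],[-0.002,0.0035,0.071,0,0,0.5,0],[-0.002,0.0035,0.071,0,0,0.5,0],[-0.002,0.0035,0.071,0,0,0.5,0]]' 25
```

```text
t: 14.9
tcp_pos: [593.0, -200.6, 256.8]
tcp_rot: [-3.141, -0.0, -0.094]
contact_force: [-0.1, 1.9, 1.8]
opening: 0.1
```

```bash
python3 -m inch '[[0,0.0055,0.0001,0,0,0,0],[0,0.011,0.0005,0,0,0,0],[0,0.0164,0.0012,0,0,0,0],[0,0.0218,0.0022,0,0,0,0],[0,0.0272,0.0034,0,0,0,0],[0,0.0325,0.0049,0,0,0,0],[0,0.0377,0.0067,0,0,0,0],[0,0.0428,0.0087,0,0,0,0],[0,0.0443,0.0092,0,0,0,0],[0,0.0443,0.0092,0,0,0,0],[0,0.0443,0.0092,0,0,0,0],[0,0.0443,0.0092,0,0,0,0],[0,0.0443,0.0092,0,0,0,0]]'
python3 - <<'E'
from h import *
snap('wrist','wa.png');snap('side','da.png');snap('scene','sa.png')
for n,(a,b,c,d) in {'sa':(150,280,210,370),'da':(160,300,250,420)}.items():
    i=cv2.imread(f'pics/{n}.png')[a:b,c:d]; cv2.imwrite(f'pics/{n}z.png',cv2.resize(i,None,fx=4,fy=4,interpolation=2))
E
```

```text
t: 16.2
tcp_pos: [588.7, -244.6, 247.4]
tcp_rot: [-3.141, 0.0, -0.094]
contact_force: [-3.1, 3.3, 1.6]
opening: 0.098
```

View pics/wa.png

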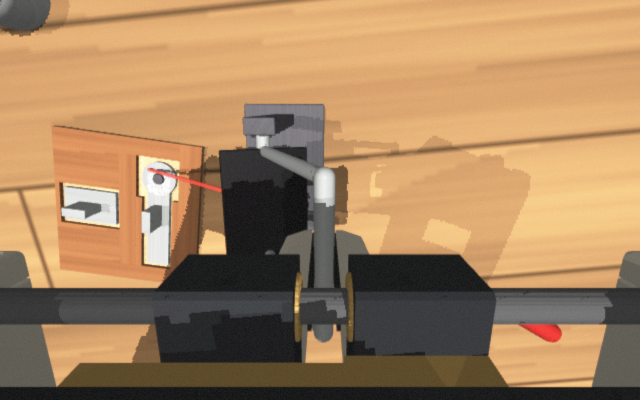

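View pics/daz.png

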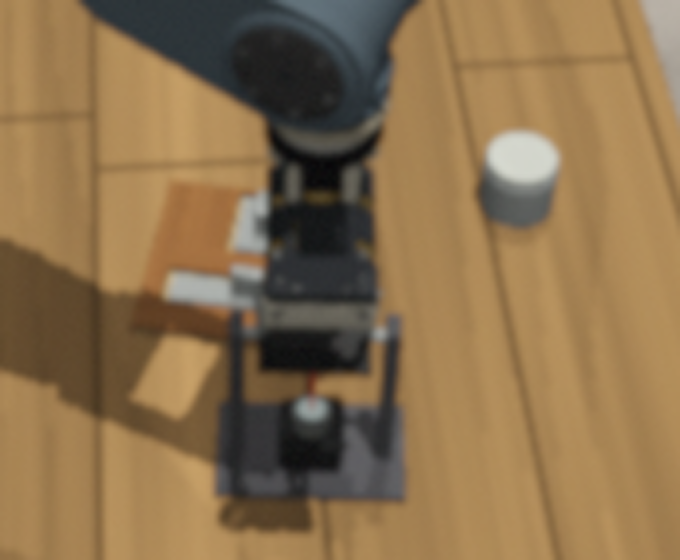

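View pics/saz.png

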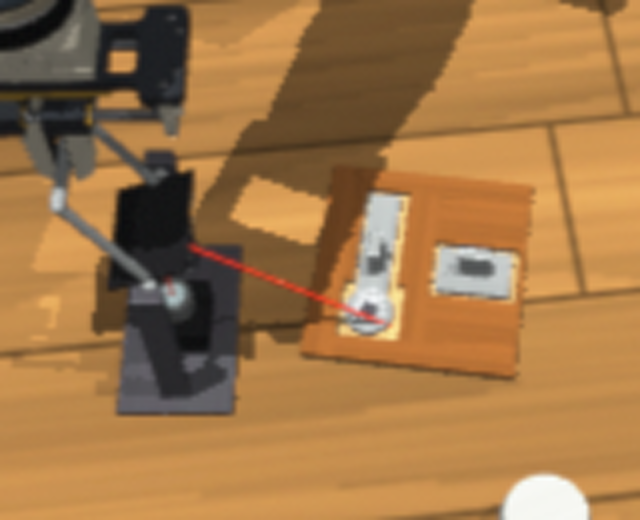

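Run:
```python
from h import *
w=load('wa.png');s=load('sa.png')
i=w['img'][140:220,120:230][:,:,::-1]; cv2.imwrite('pics/waz.png',cv2.resize(i,None,fx=7,fy=7,interpolation=2))
i=s['img'][210:245,270:330][:,:,::-1]; cv2.imwrite('pics/saz2.png',cv2.resize(i,None,fx=12,fy=12,interpolation=2))
S=lambda x,y:(210+x/4,150+y/4)
print(pl(w,(148,169.5),9),pl(w,(158.5,179),13)); print(pl(s,S(385,322),9),pl(s,S(369,310),13))
```

```text
[608.9 -39.4   9. ] [597.2 -51.3  13. ]
[612.4 -36.4   9. ] [602.3 -48.1  13. ]
```

View pics/waz.png

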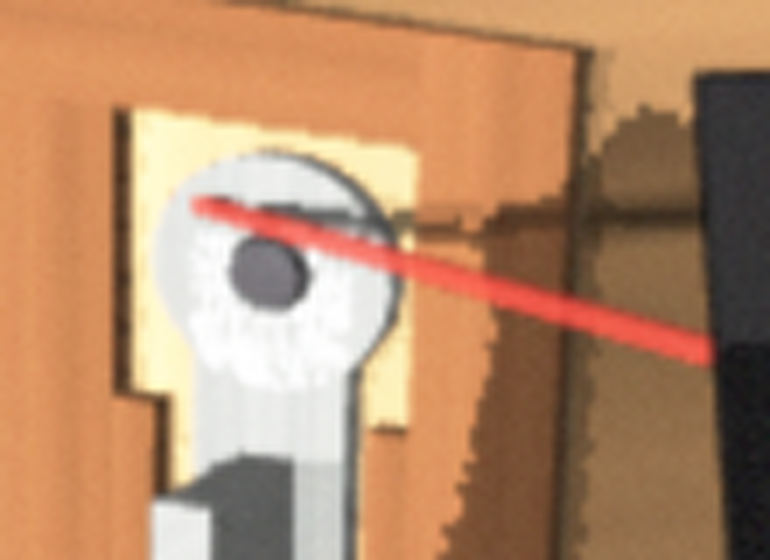

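View pics/saz2.png

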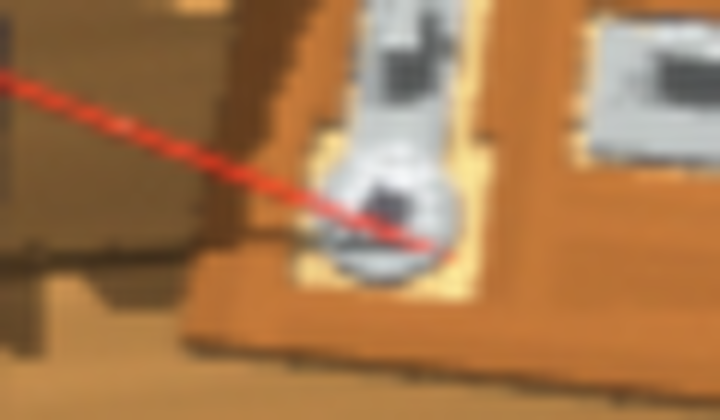

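```bash
python3 -m inch '[[0,-0.0008,-0.0003,0,0,0,0],[0,-0.0016,-0.0007,0,0,0,0],[0,-0.0016,-0.0007,0,0,0,0],[0,-0.0016,-0.0007,0,0,0,0],[0,-0.0016,-0.0007,0,0,0,0],[0,-0.0016,-0.0007,0,0,0,0],[0,-0.0016,-0.0007,0,0,0,0],[0,-0.0016,-0.0007,0,0,0,0]]'
python3 - <<'E'
from h import *
w=snap('wrist','wb.png');s=snap('scene','sb.png')
a=cv2.resize(w['img'][140:220,120:230][:,:,::-1],None,fx=7,fy=7,interpolation=2); cv2.imwrite('pics/wbz.png',a)
cv2.imwrite('pics/sbz.png',cv2.resize(s['img'][160:300,160:350][:,:,::-1],None,fx=4,fy=4,interpolation=2))
E
```

```text
t: 17.15
tcp_pos: [588.9, -243.0, 248.0]
tcp_rot: [-3.141, 0.0, -0.094]
contact_force: [-3.9, 3.3, 0.5]
opening: 0.092
```

View pics/wbz.png

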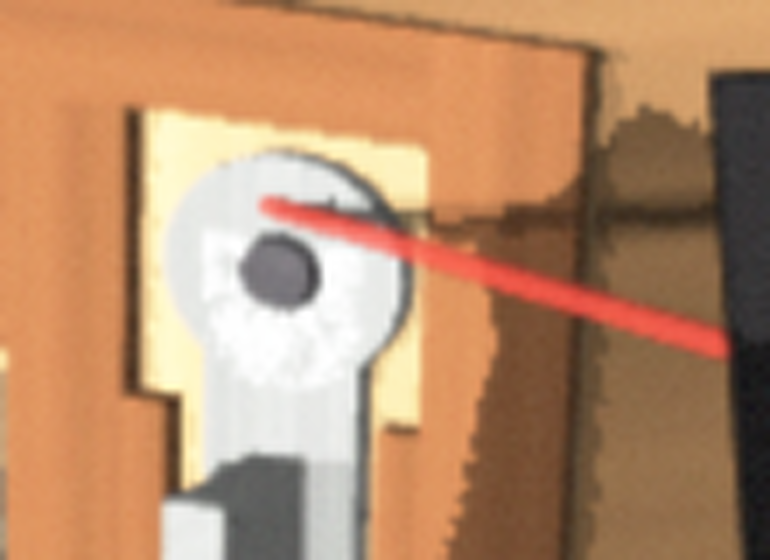

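View pics/sb.png

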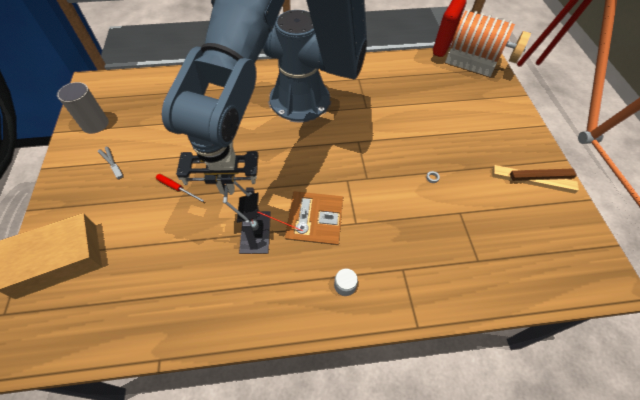

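Run:
```python
from h import *
print(read_state()['joint_velocities'].round(4)); print(env.finish_job())
```

```text
[-0.0002 -0.0001  0.0003  0.0001 -0.0003 -0.0008]
the job is handed in; nothing more can be done
None
```

I laid both brackets in their recesses and let go of them. I then gripped the bar, tilted the mirror by about 0.40 rad, and handed the job in at about 17 s while still holding it. The hand-in reports no verdict.

- **Brackets:** The pictures after release show both lying in their recesses, with the eye towards the tray's +x. When I let each one go, the tool height matched the recess floor. I could not measure their tilt directly.
- **Beam:** My first angle put the beam about 6 mm too far across the mirror's swing, so I eased the bar back 1.6 mm. By eye, the last close-up shows it level with the rivet in the swing direction, and I estimate it is within a few millimetres. It comes down roughly 11 mm to one side of the rivet along the hinge, a direction the task says does not matter.
- **Holding the bar:** The arm was still and the jaws were closed on the bar at a grip setting of 25 N. I took the opening of about 9 mm on the 10 mm bar as a firm grip.
- **Bystanders:** The tin, the cup and the screwdriver appear at the same pixels as at the start.
- **Disagreements:** The wrist and scene cameras differed by about 3–6 mm in absolute position. I aimed by the beam and rivet seen together in the wrist picture, so the difference largely cancels.

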